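Re-mix settled reagent bottles and shelve them by size

TASK

The reagents have settled overnight: switch the vortex mixer on at its rocker, then take the white blue-capped bottles on the bench one by one, from the largest to the smallest, and press each, upright and centred, down onto the mixer's sprung pad until the pad is fully down, holding it there for three seconds. Put the mixed bottles back in their neat row on the lower step of the white stand, each standing upright in the middle of the painted ring of its own size (largest at the left, smallest at the right; the rings of missing bottles stay empty). Finish with the mixer switched off, and leave the tip box and the red tube rack where they are.

Things in the scene. Friction and masses are not known exactly. Their poses are not given: they have to be found in the camera images.
- bottle_1: the largest of five sizes of round white reagent bottle with a blue screw cap: body 64 mm in diameter, 132 mm tall over the cap; cap 42 mm in diameter and 26 mm high, on top, with the shoulder below it. Closed, 0.1 to 0.4 kg, the weight low down. Origin: centre of the underside; z up along the bottle's axis. Starts upright on the bench; may be absent.
- bottle_2: the second largest of five sizes of round white reagent bottle with a blue screw cap: body 58 mm in diameter, 118 mm tall over the cap; cap 39 mm in diameter and 26 mm high, on top, with the shoulder below it. Closed, 0.1 to 0.4 kg, the weight low down. Origin: centre of the underside; z up along the bottle's axis. Starts upright on the bench; may be absent.
- bottle_3: the middle-sized of five sizes of round white reagent bottle with a blue screw cap: body 52 mm in diameter, 104 mm tall over the cap; cap 36 mm in diameter and 26 mm high, on top, with the shoulder below it. Closed, 0.1 to 0.4 kg, the weight low down. Origin: centre of the underside; z up along the bottle's axis. Starts upright on the bench; may be absent.
- bottle_4: the second smallest of five sizes of round white reagent bottle with a blue screw cap: body 46 mm in diameter, 91 mm tall over the cap; cap 33 mm in diameter and 26 mm high, on top, with the shoulder below it. Closed, 0.1 to 0.4 kg, the weight low down. Origin: centre of the underside; z up along the bottle's axis. Starts upright on the bench; may be absent.
- bottle_5: the smallest of five sizes of round white reagent bottle with a blue screw cap: body 40 mm in diameter, 78 mm tall over the cap; cap 30 mm in diameter and 26 mm high, on top, with the shoulder below it. Closed, 0.1 to 0.4 kg, the weight low down. Origin: centre of the underside; z up along the bottle's axis. Starts upright on the bench; may be absent.
- mixer: touch-start vortex mixer fixed to the bench, 190 mm (x) x 140 mm (y), its grey top 70 mm above the bench. Origin: centre of its underside; its front (-x side), towards the robot, carries the power rocker and, 58 mm to the rocker's left (+y), a small speed dial that is not used; the round rubber pad is on the rear half
- pad_top (a point): centre of the top face of the mixer's sprung flat black rubber pad, 76 mm in diameter, 98 mm above the bench at rest, 35 mm behind (+x) the mixer's origin; moves with the pad
- pad (a joint): how far the pad is pressed down, m: 0 at rest, 0.010 fully depressed on its stop. The spring takes about 4 N to start and 12 N to bottom; a bottle's weight alone does not press it down
- power (a joint): black power rocker (56 mm along the mixer's x, 28 mm wide) on the mixer's front, pivoted at its middle, rad: 0 = off (half nearer the robot down), 0.36 = on (half nearer the pad down). It stays where it is put; 2 to 3 N on a half tips it
- power_on (a point): on the rocker's top face, middle of the half nearer the pad, about 83 mm above the bench when off; pressing here about 6 mm down switches on. x and y are those of the mixer's frame, about (-34, -24) mm
- power_off (a point): on the rocker's top face, middle of the half nearer the robot; raised, about 83 mm above the bench, when on; pressing here about 6 mm down switches off
- stand: white two-step bottle stand fixed to the bench, 414 mm long (y), with thin end panels 85 mm high. The lower step, nearer the robot, is empty: 150 mm deep, 40 mm above the bench. The upper step, 70 mm high, begins 75 mm behind the lower one's middle line and holds low brown jars and a carton (up to 114 mm high, not to be handled). Origin: on the bench below the middle of the lower step
- place_1 (a point): centre of the thin blue ring, 74 mm in diameter, painted on the lower step: the place of bottle_1. The five rings lie in one straight row along the middle of the step, largest at the robot's left (+y), smallest at its right, with 26 mm between neighbouring bottles. Axes as the stand's: y along the step to the left, x towards the upper step
- place_2 (a point): centre of the thin blue ring, 68 mm in diameter, painted on the lower step: the place of bottle_2. The five rings lie in one straight row along the middle of the step, largest at the robot's left (+y), smallest at its right, with 26 mm between neighbouring bottles. Axes as the stand's: y along the step to the left, x towards the upper step
- place_3 (a point): centre of the thin blue ring, 62 mm in diameter, painted on the lower step: the place of bottle_3. The five rings lie in one straight row along the middle of the step, largest at the robot's left (+y), smallest at its right, with 26 mm between neighbouring bottles. Axes as the stand's: y along the step to the left, x towards the upper step
- place_4 (a point): centre of the thin blue ring, 56 mm in diameter, painted on the lower step: the place of bottle_4. The five rings lie in one straight row along the middle of the step, largest at the robot's left (+y), smallest at its right, with 26 mm between neighbouring bottles. Axes as the stand's: y along the step to the left, x towards the upper step
- place_5 (a point): centre of the thin blue ring, 50 mm in diameter, painted on the lower step: the place of bottle_5. The five rings lie in one straight row along the middle of the step, largest at the robot's left (+y), smallest at its right, with 26 mm between neighbouring bottles. Axes as the stand's: y along the step to the left, x towards the upper step
- tip_box: white box with yellow tip plate and pipette tips, 115 x 78 x 60 mm, on the bench near the mixer; a bystander. Origin: centre of underside
- tube_rack: red tube rack, 98 x 224 x 45 mm with a few small tubes (62 mm high in all), on the bench beyond the bottles; a bystander. Origin: centre of underside

How it is judged (in metres and radians):
On the way, in this order (a step that is already met when the one before it is completed fails the run):
1. the mixer is switched on at its rocker (value of joint power above 0.3 rad), for 0.1 s.
2. bottle_1, if present, is held pressed upright on the middle of the pad, the pad fully down (bottle's underside at least 8.5 mm below the pad's rest height) (z of bottle_1 in the frame of mixer below 0.0895 m and distance between bottle_1 and pad_top below 0.022 m and angle between bottle_1's own z axis and vertical below 0.12 rad), for 2.8 s.
3. bottle_2, if present, is held pressed upright on the middle of the pad, the pad fully down (bottle's underside at least 8.5 mm below the pad's rest height) (z of bottle_2 in the frame of mixer below 0.0895 m and distance between bottle_2 and pad_top below 0.022 m and angle between bottle_2's own z axis and vertical below 0.12 rad), for 2.8 s.
4. bottle_3, if present, is held pressed upright on the middle of the pad, the pad fully down (bottle's underside at least 8.5 mm below the pad's rest height) (z of bottle_3 in the frame of mixer below 0.0895 m and distance between bottle_3 and pad_top below 0.022 m and angle between bottle_3's own z axis and vertical below 0.12 rad), for 2.8 s.
5. bottle_4, if present, is held pressed upright on the middle of the pad, the pad fully down (bottle's underside at least 8.5 mm below the pad's rest height) (z of bottle_4 in the frame of mixer below 0.0895 m and distance between bottle_4 and pad_top below 0.022 m and angle between bottle_4's own z axis and vertical below 0.12 rad), for 2.8 s.
6. bottle_5, if present, is held pressed upright on the middle of the pad, the pad fully down (bottle's underside at least 8.5 mm below the pad's rest height) (z of bottle_5 in the frame of mixer below 0.0895 m and distance between bottle_5 and pad_top below 0.022 m and angle between bottle_5's own z axis and vertical below 0.12 rad), for 2.8 s.
At the end, for the whole second after the job is handed in: every bottle present stands upright and at rest on the lower step, its axis within 12 mm of the centre of the ring of its size; the rocker is off (under 0.06 rad) (value of joint power below 0.06 rad and horizontal distance between bottle_1 and place_1 below 0.012 m and z of bottle_1 in the frame of place_1 between -0.006 and 0.006 m and angle between each of bottle_1, bottle_2, bottle_3, bottle_4, bottle_5's own z axis and vertical below 0.08 rad and linear speed of each of bottle_1, bottle_2, bottle_3, bottle_4, bottle_5 below 0.02 m/s and horizontal distance between bottle_2 and place_2 below 0.012 m and z of bottle_2 in the frame of place_2 between -0.006 and 0.006 m and horizontal distance between bottle_3 and place_3 below 0.012 m and z of bottle_3 in the frame of place_3 between -0.006 and 0.006 m and horizontal distance between bottle_4 and place_4 below 0.012 m and z of bottle_4 in the frame of place_4 between -0.006 and 0.006 m and horizontal distance between bottle_5 and place_5 below 0.012 m and z of bottle_5 in the frame of place_5 between -0.006 and 0.006 m); the robot touches nothing.
It fails at once if the pad is pressed fully down while the mixer is not switched on (value of joint pad above 0.0085 m and value of joint power below 0.3 rad).
It fails at once if the tip box is shifted more than 3 cm (distance of tip_box from where it was at the start of the episode above 0.03 m).
It fails at once if the red tube rack is shifted more than 3 cm (distance of tube_rack from where it was at the start of the episode above 0.03 m).
Of bottle_1, bottle_2, bottle_3, bottle_4, bottle_5 only 3 to 5 are there at a start; the rules pass over those that are not, and their reading is None.
At some moment in a run one of bottle_1, bottle_2, bottle_3, bottle_4, bottle_5 may be knocked a few centimetres aside while the robot is not near it.
It also fails if it takes over 210 s, if anything falls off the work surface, if the arm or the gripper's body presses on something with over 40 N, if the wrist force passes 120 N, or if a joint passes its speed limit or range.

ROBOT

A 6-joint arm with a two-finger parallel gripper is mounted at the origin on the work surface. World frame = base frame: x ahead of the robot, y to its left, z up, the work surface at z = 0. Lengths are in m, angles in degrees, forces in N, time in s.
With the tool pointing down it reaches from about 0.3 to 0.75 m from the base axis. Payload 8.5 kg.
Tool frame: the origin (TCP) lies midway between the tips of the shut fingers; the grasp point (between the pads) lies 19 mm behind it; z points along the fingers, y is the line along which they close (so a half turn about z gives the same grasp; the last joint's range is limited). The gripper opens to 85 mm and grips with 20 to 120 N. Pads are 22 mm wide; open, the fingers measure 114 mm over their backs; the gripper's body (76 mm by 85 mm) begins 54 mm behind the grasp point. The pads swing forward as they close: fully open they stand 13 mm farther back than shut.
Start: joints at [53.096, 21.807, 74.336, -0, 83.858, -12.336], TCP at [0.229, 0.5, 0.231] pointing down, gripper open.
Joint ranges: [-178.18, 178.18], [-50.72, 133.34], [12.68, 142.11], [-81.47, 261.47], [9.98, 163.14], [-165.26, 165.26]. Speed limits (degrees/s): [136.94, 136.94, 180, 180, 180, 180].

INTERFACE

Orientations are given as a 3x3 rotation matrix whose columns are the frame's x, y, z axes.
In Python, from rig import observe, optics, order, spotter gives the robot as it stands.
- The arm moves only by the tool move_arm, never from a script. Its argument "series" is text: rows parted by semicolons, each of 5 numbers parted by spaces: the shift along the tool's x, y, z in cm, then the turn about the tool's z in degrees, then the opening, from -1 (shut) to 1 (fully open). A call has 1 to 8 rows; each row is the pose to reach, as a shift and turn from the pose commanded when the call began, along the tool's axes at that moment; what a row does not reach only later rows make up. A row lasts 1/8 s, in which the tool goes at most 62.5 mm and 10.7 degrees, less where a joint would pass 70% of its speed; a pose out of reach is approached as far as the arm can. A call with a gripper value outside its range is refused whole. The fingers move at their own pace and stop on an object; "force" is the grip in N (left out, the last holds). Time passes only in rows, so rows that repeat a pose let the fingers close. It gives the time, the measured TCP pose, the force, the opening and the grip force at its end, in the units of the state.
- observe(): the state, without advancing time (a new reading comes with each control period).
- optics.get_image(name): name is "side" or "top" or "wrist"; returns a dict with "pixels" (420x560x3 uint8, blue, green, red), "camera_matrix" (3x3 intrinsics, pixels), "rvec" (rotation vector, rad) and "tvec" (3), from world to camera coordinates, as OpenCV has them. Camera axes: x right, y down, z forward; pixel columns grow to the right and rows downward; lengths in m; the calibration is good to about 2 mm. A picture is of the moment at which its call begins. There is no depth.
- order.close_job(): hands the job in; it is judged then, once.
Trained networks look in the newest picture that a camera, given by its name, has taken for a name from the list of things; names that differ only in an ending like _2 or _b are one class to them, and where a whole thing is asked for, a point or a joint stands for the part that bears it (a point fixed in the world has none). Each returns a list of dicts, best first, with "score" (0 to 1); they miss things now and then, are a little off and sometimes report something else, mostly with a low value. They report only what shows in the picture. A call takes as long as a camera call.
- spotter.find_in(thing, camera): "point" ([x, y, z] in m, in world coordinates, good to about 4 mm: the middle of the surface that is visible of it).
- spotter.cut_out(thing, camera): "pixels" (420x560 bool, what is visible of it).
- spotter.mark_of(thing, camera): "point" ([x, y, z] in m, in world coordinates, good to about 4 mm: a listed point, or the origin of a listed thing).
The state is a dict: "time_s": time; "q": joint angles; "qvel": joint speeds; "joint_efforts": joint torques, N m; "position": TCP position; "tool_rot": TCP orientation; "ft_force": force on the tool from outside, world axes, zero at the start; "wrist_torque": the same for the moment, N m; "grip_width": finger opening in m; "gripper_force": force on a finger pad.
Only numpy, scipy, OpenCV 4.12 (cv2) and the standard library are available. Lean on these libraries where they do the work, as an engineer would, in place of code of your own. Each camera call takes 0.05 s, during which the arm holds its last target. There are 200 camera calls.

## Working session

There is one attempt and no reset: what is moved stays moved. The work goes in short steps, Python scripts to look and compute and a tool call to move; the robot and the scene stay as the last step left them, time stands still between calls to the robot, and variables do not carry over. Pictures are saved under pics/ and viewed, at most 14 in all, crops included, and the job is handed in when it is done.

Besides the shell and the picture viewer there is one more tool, called as name(argument=value, ...) on one line, values as JSON. move_arm: Moves the arm, as the interface text tells. Its arguments: {"type":"object","properties":{"series":{"type":"string"},"force":{"type":"number"}},"required":["series"]}

```bash
ls; mkdir -p pics
python3 - <<'E'
from rig import observe, optics, order, spotter
import cv2,numpy as np
s=observe();print(s['time_s'],s['position'],s['tool_rot'],s['ft_force'],s['grip_width'])
for c in ['top','side']:
    im=optics.get_image(c);cv2.imwrite(f'pics/{c}0.png',im['pixels'])
    R=cv2.Rodrigues(np.array(im['rvec']))[0];print(c,(-R.T@np.array(im['tvec']).ravel()).round(3), R.round(2).tolist())
    for t in ['bottle_1','mixer','pad_top','power_on','power_off','stand','place_1','tip_box','tube_rack']:
        for r in spotter.mark_of(t,c): print(c,t,np.round(r['point'],3),round(r['score'],2))
E
```

```text
pics
0.0 [0.22848073 0.49995456 0.23067238] [[-9.09470789e-01  4.15766755e-01 -9.42596455e-04]
 [ 4.15767681e-01  9.09470020e-01 -1.23244089e-03]
 [ 3.44855269e-04 -1.51277013e-03 -9.99998796e-01]] [-0.37223438  0.0514512   0.31519768] 0.08531351738173576
top [0.327 0.01  1.325] [[0.0, -1.0, 0.0], [-0.99, -0.0, -0.15], [0.15, -0.0, -0.99]]
top bottle_1 [ 0.453  0.032 -0.001] 0.94
top bottle_1 [ 0.372  0.286 -0.   ] 0.76
top bottle_1 [ 0.45  0.41 -0.  ] 0.69
top bottle_1 [ 0.544  0.268 -0.   ] 0.68
top mixer [ 0.396 -0.355  0.   ] 0.95
top pad_top [ 0.43  -0.356  0.099] 0.64
top power_on [ 0.363 -0.379  0.08 ] 0.86
top power_off [ 0.33  -0.383  0.08 ] 0.5
top stand [ 0.656 -0.031 -0.003] 0.75
top place_1 [ 0.644 -0.123  0.04 ] 0.97
top place_1 [0.674 0.125 0.036] 0.83
top place_1 [ 0.641 -0.197  0.043] 0.81
top place_1 [ 0.655 -0.047  0.044] 0.57
top place_1 [0.664 0.033 0.04 ] 0.55
top tip_box [ 0.446 -0.125 -0.003] 0.69
top tube_rack [ 0.448  0.03  -0.   ] 0.67
top tube_rack [ 0.642 -0.193  0.042] 0.15
side [ 0.281 -1.049  0.996] [[0.97, -0.22, 0.01], [-0.14, -0.63, -0.77], [0.18, 0
[... 201 characters left out ...]
002] 0.92
side mixer [ 0.364 -0.377  0.088] 0.3
side pad_top [ 0.428 -0.358  0.103] 0.93
side pad_top [0.671 0.12  0.041] 0.22
side power_on [ 0.366 -0.378  0.084] 0.79
side power_off [ 0.643 -0.119  0.038] 0.69
side power_off [ 0.333 -0.384  0.078] 0.51
side power_off [ 0.666  0.363 -0.002] 0.16
side stand [ 0.658 -0.026 -0.004] 0.81
side stand [ 0.399 -0.35  -0.   ] 0.54
side place_1 [0.674 0.122 0.041] 0.98
side place_1 [ 0.645 -0.123  0.038] 0.8
side place_1 [ 0.64  -0.188  0.039] 0.68
side place_1 [0.665 0.029 0.035] 0.67
side place_1 [ 0.653 -0.05   0.036] 0.62
side tip_box [ 0.45  -0.129 -0.   ] 0.94
side tube_rack [ 0.64  -0.189  0.037] 0.75
side tube_rack [ 0.667  0.362 -0.002] 0.58
```

View pics/top0.png

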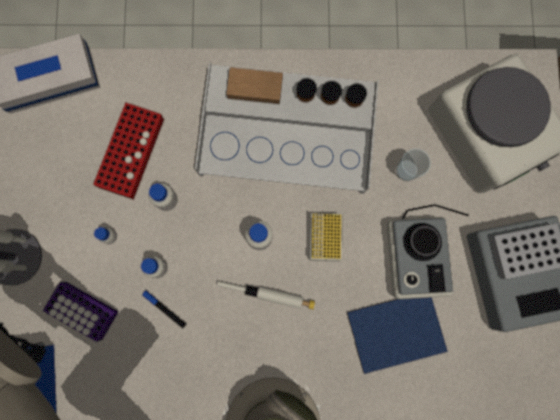

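View pics/side0.png

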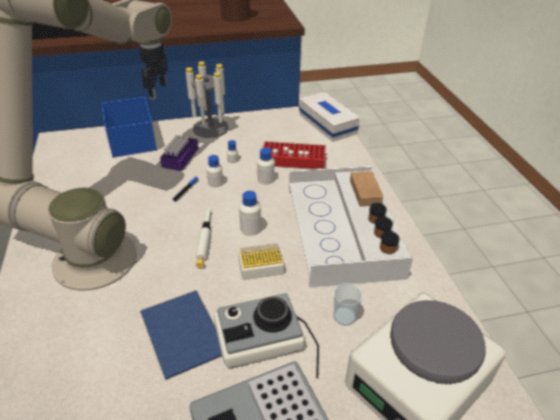

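```bash
cat > h.py <<'E'
from rig import observe, optics, order, spotter
import cv2,numpy as np
from scipy.optimize import least_squares
np.set_printoptions(precision=4,suppress=True)
def proj(im,P): return cv2.projectPoints(np.atleast_2d(np.array(P,float)),np.array(im['rvec']),np.array(im['tvec']),np.array(im['camera_matrix']),None)[0][:,0]
def capc(im,xy):
    "centroid of the blue cap near the bottle at xy, and its area"
    hsv=cv2.cvtColor(im['pixels'],cv2.COLOR_BGR2HSV)
    m=cv2.inRange(hsv,(100,110,50),(130,255,255))
    n,l,st,c=cv2.connectedComponentsWithStats(m)
    p=proj(im,[*xy,.09])[0]
    i=min((i for i in range(1,n) if st[i,4]>20),key=lambda i:np.hypot(*(c[i]-p)))
    return c[i],st[i,4],np.hypot(*(c[i]-p))
def tri(ims,pts):
    f=lambda X:np.concatenate([proj(im,X)[0]-p for im,p in zip(ims,pts)])
    r=least_squares(f,[.5,0,.08]);return r.x,np.abs(r.fun).max()
def go(target,yawdeg=None):
    "shift in cm along tool axes and turn to reach target TCP with tool y at yawdeg (world)"
    s=observe();R=np.array(s['tool_rot']);d=R.T@(np.array(target)-s['position'])*100
    y=np.degrees(np.arctan2(R[1,1],R[0,1]))
    t=0 if yawdeg is None else -((yawdeg-y+180)%360-180)
    print('pos',s['position'],'t',s['time_s'],'yaw',round(y,1),'shift',d.round(2),'turn',round(t,1))
E
python3 - <<'E'
from h import *
ims=[optics.get_image(c) for c in('top','side')]
for xy in [(.452,.032),(.545,.268),(.371,.285),(.451,.408)]:
    a=[capc(im,xy) for im in ims]
    X,e=tri(ims,[q[0] for q in a]); print(xy,X,round(e,2),[(q[1],round(q[2],1)) for q in a])
# stand pose
off=np.array([156,69,-12,-87,-156])/1e3
B=[64,58,52,46,40]; 
c=[0]
for i in range(4): c.append(c[-1]-(B[i]/2+B[i+1]/2+26))
c=np.array(c)/1e3; print('ring offsets',c)
M=[];
for cam in('top','side'):
    for k in range(1):
        for r in spotter.mark_of('place_1',cam): M.append(r['point'])
M=np.array(M)
def res(p):
    P=np.array([[p[0]-np.sin(p[2])*y,p[1]+np.cos(p[2])*y] for y in c])
    return np.concatenate([min(P-m[:2],key=lambda d:d@d) for m in M])
r=least_squares(res,[.674,.123,-.1]);p=r.x
print('stand',p,np.abs(r.fun).max());print(np.array([[p[0]-np.sin(p[2])*y,p[1]+np.cos(p[2])*y] for y in c]))
# mixer pose
L={'mixer':(0,0),'pad_top':(.035,0),'power_on':(-.034,-.024)}
D=[(L[k],spotter.mark_of(k,cam)[0]['point']) for k in L for cam in('top','side')]
def rm(p):
    C,S=np.cos(p[2]),np.sin(p[2]);return np.concatenate([[p[0]+C*a-S*b-m[0],p[1]+S*a+C*b-m[1]] for (a,b),m in D])
r=least_squares(rm,[.4,-.35,0]);print('mixer',r.x,np.abs(r.fun).max())
for b in [(.035,0),(-.034,-.024),(-.066,-.024)]:
    C,S=np.cos(r.x[2]),np.sin(r.x[2]);print(b,r.x[0]+C*b[0]-S*b[1],r.x[1]+S*b[0]+C*b[1])
go([.363,-.379,.12],90)
E
```

```text
(0.452, 0.032) [0.4488 0.0341 0.1179] 0.39 [(np.int32(244), np.float64(1.1)), (np.int32(147), np.float64(8.0))]
(0.545, 0.268) [0.5443 0.2681 0.1055] 0.28 [(np.int32(218), np.float64(1.7)), (np.int32(100), np.float64(3.9))]
(0.371, 0.285) [0.3746 0.2848 0.0908] 0.56 [(np.int32(189), np.float64(2.0)), (np.int32(84), np.float64(0.6))]
(0.451, 0.408) [0.4515 0.4067 0.0645] 0.35 [(np.int32(132), np.float64(4.0)), (np.int32(48), np.float64(6.5))]
ring offsets [ 0.    -0.087 -0.168 -0.243 -0.312]
stand [ 0.6808  0.0999 -0.2812] 0.19416769600594397
[[ 0.6808  0.0999]
 [ 0.6567  0.0163]
 [ 0.6342 -0.0615]
 [ 0.6134 -0.1335]
 [ 0.5943 -0.1998]]
mixer [ 0.4224 -0.2513 -0.1289] 0.5195902177858613
(0.035, 0) 0.45709090224177745 -0.25579072439833067
(-0.034, -0.024) 0.38557765274124217 -0.2707190580586624
(-0.066, -0.024) 0.35384330476516634 -0.2666043091558334
pos [0.2287 0.5002 0.2313] t 1.5 yaw 65.4 shift [-48.77 -74.37  11.13] turn -24.6
```

Run:
```python
from h import *
c=np.array([0,-87,-168,-243,-312])/1e3
M=[[.644,-.123],[.674,.125],[.641,-.197],[.655,-.047],[.664,.033],[.674,.122],[.645,-.123],[.640,-.188],[.665,.029],[.653,-.05]]
M=np.array(M)
def res(p):
    P=np.array([[p[0]-np.sin(p[2])*y,p[1]+np.cos(p[2])*y] for y in c])
    return np.concatenate([min(P-m,key=lambda d:d@d) for m in M])
r=least_squares(res,[.674,.123,-.1]);p=r.x
P=np.array([[p[0]-np.sin(p[2])*y,p[1]+np.cos(p[2])*y] for y in c])
print('stand',p,np.abs(r.fun).max(),P)
D=[((0,0),(.396,-.355)),((0,0),(.399,-.352)),((.035,0),(.43,-.356)),((.035,0),(.428,-.358)),((-.034,-.024),(.363,-.379)),((-.034,-.024),(.366,-.378)),((-.066,-.024),(.33,-.383)),((-.066,-.024),(.333,-.384))]
def rm(p):
    C,S=np.cos(p[2]),np.sin(p[2]);return np.concatenate([[p[0]+C*a-S*b-m[0],p[1]+S*a+C*b-m[1]] for (a,b),m in D])
r=least_squares(rm,[.4,-.35,0]);q=r.x;print('mixer',q,np.abs(r.fun).max())
C,S=np.cos(q[2]),np.sin(q[2]);Q=[[q[0]+C*a-S*b,q[1]+S*a+C*b] for a,b in [(.035,0),(-.034,-.024),(-.062,-.024)]];print(np.array(Q))
# overlay check
im=optics.get_image('top');v=cv2.resize(im['pixels'],None,fx=2,fy=2,interpolation=cv2.INTER_CUBIC)
def circ(x,y,z,rad,col):
    t=np.linspace(0,2*np.pi,60);pp=proj(im,np.c_[x+rad*np.cos(t),y+rad*np.sin(t),t*0+z])*2+.5
    cv2.polylines(v,[pp.astype(int).astype(np.int32)],True,col,1)
for (x,y),d in zip(P,[74,68,62,56,50]): circ(x,y,.04,d/2e3,(0,0,255))
circ(*Q[0],.098,.038,(0,0,255));[circ(*a,.083,.004,(0,255,255)) for a in Q[1:]]
for (x,y),h,rc in [((.449,.034),.132,.021),((.5443,.2681),.118,.0195),((.3746,.2848),.104,.018),((.4515,.4067),.078,.015)]: circ(x,y,h,rc,(0,255,0))
w=np.vstack([v[190:610,150:910][:, :],]);cv2.imwrite('pics/ov.png',w)
```

```text
stand [ 0.6734  0.1191 -0.1105] 0.006015577627407065 [[ 0.6734  0.1191]
 [ 0.6638  0.0326]
 [ 0.6548 -0.0479]
 [ 0.6466 -0.1224]
 [ 0.639  -0.191 ]]
mixer [ 0.3965 -0.3556  0.0313] 0.0036227799861004994
[[ 0.4315 -0.3545]
 [ 0.3633 -0.3807]
 [ 0.3353 -0.3815]]
```

View pics/ov.png

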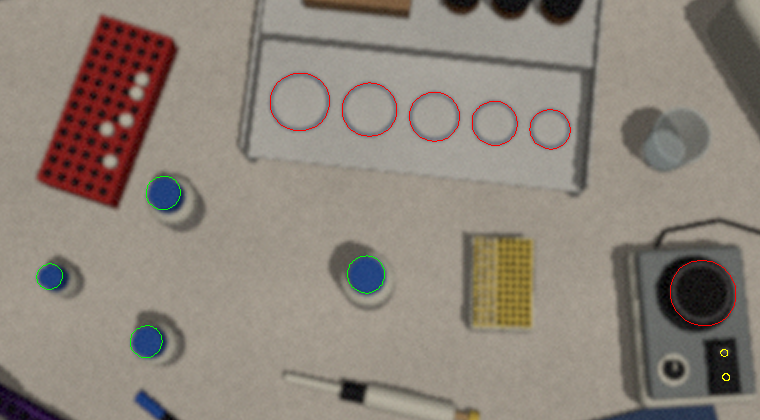

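move_arm(series="-6 -5 0 -4 -1; -12 -10 0 -8 -1; -18 -15 0 -12 -1; -24 -20 0 -16 -1; -30 -25 0 -20 -1; -36 -30 0 -24.6 -1; -37.5 -31.2 0 -24.6 -1; -38 -35 0 -24.6 -1")

```text
time_s: 2.55
position: [0.4271, 0.0417, 0.2314]
tool_rot: [[-1.0, -0.001, 0.001], [-0.001, 1.0, -0.0], [-0.001, -0.0, -1.0]]
ft_force: [1.2, -0.2, -0.1]
grip_width: 0.0001
gripper_force: 0.0
```

```bash
python3 -c "
from h import *
go([.363,-.380,.11],92)"
```

```text
pos [0.4271 0.0417 0.2314] t 2.55 yaw 90.0 shift [  6.45 -42.17  12.14] turn -2.0
```

move_arm(series="1 -6 0 0 -1; 2 -12 0 0 -1; 3 -18 2 0 -1; 4 -24 4 0 -1; 5 -30 6 0 -1; 6 -36 9 0 -1; 6.4 -42 12 0 -1; 6.4 -42.2 12.1 0 -1")

```text
time_s: 3.55
position: [0.3614, -0.3805, 0.1085]
tool_rot: [[-1.0, 0.002, -0.001], [0.002, 1.0, 0.002], [0.001, 0.002, -1.0]]
ft_force: [0.3, 0.3, 0.7]
grip_width: -0.0001
gripper_force: 0.0
```

```bash
python3 -c "
from h import *
go([.364,-.380,.08],90)
print(observe()['ft_force'])
im=optics.get_image('wrist');cv2.imwrite('pics/w0.png',im['pixels'])
for k in ['pad_top','power_on','power_off','mixer']: print(k,[(np.round(r['point'],4),round(r['score'],2)) for r in spotter.mark_of(k,'wrist')[:1]])
for z,n in((.098,'pad'),): print(proj(im,[[.4315,-.3545,.098],[.3633,-.3807,.083],[.3353,-.3815,.08]]))"
```

```text
pos [ 0.3614 -0.3805  0.1085] t 3.55 yaw 89.9 shift [-0.26  0.05  2.85] turn -0.1
[0.3428 0.3318 0.7355]
pad_top []
power_on [(array([ 0.3629, -0.3782,  0.0865]), 0.69)]
power_off [(array([ 0.3268, -0.3809,  0.0796]), 0.76)]
mixer [(array([ 0.3972, -0.3533, -0.0012]), 0.8)]
[[322.9047 372.5693]
 [274.8341 246.5779]
 [273.1175 194.6759]]
```

View pics/w0.png

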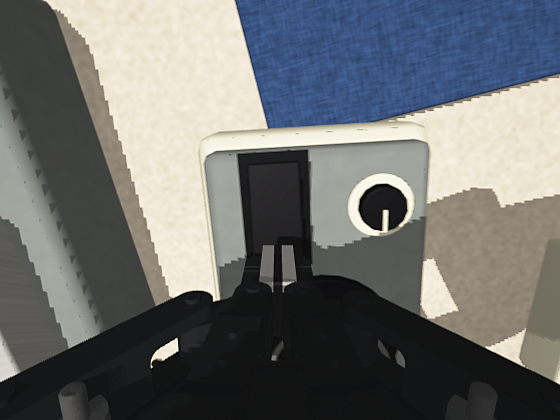

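move_arm(series="-0.2 0 1.5 0 -1; -0.2 0 2.3 0 -1; -0.2 0 2.7 0 -1; -0.2 0 3.0 0 -1; -0.2 0 3.2 0 -1; -0.2 0 3.3 0 -1; -0.2 0 3.3 0 -1; -0.2 0 3.3 0 -1")

```text
time_s: 4.8
position: [0.3648, -0.3782, 0.078]
tool_rot: [[-1.0, -0.0, 0.001], [-0.0, 1.0, -0.001], [-0.001, -0.001, -1.0]]
ft_force: [2.4, 2.9, 6.4]
grip_width: -0.0003
gripper_force: 3.7
```

move_arm(series="0 0 0.2 0 -1; 0 0 0.4 0 -1; 0 0 0.4 0 -1; 0 0 -1 0 -1; 0 0 -5 0 -1; 0 0 -9 0 -1; 2 0 -10 0 -1; 2 0 -10 0 -1")

```text
time_s: 5.8
position: [0.3431, -0.3782, 0.1773]
tool_rot: [[-1.0, 0.001, -0.0], [0.001, 1.0, -0.0], [0.0, -0.0, -1.0]]
ft_force: [0.2, -0.4, 0.2]
grip_width: -0.0003
gripper_force: 0.0
```

```bash
python3 -c "
from h import *
go([.449,.034,.24],-6.5)
im=optics.get_image('side');p=proj(im,[.363,-.38,.083])[0];print(p)
x,y=p.astype(int);v=cv2.resize(im['pixels'][y-55:y+45,x-55:x+95],None,fx=4,fy=4,interpolation=cv2.INTER_CUBIC);cv2.imwrite('pics/s1.png',v)
for k in ['power_on','power_off']:
  for c in ['wrist','side']: print(k,c,[(np.round(r['point'],4),round(r['score'],2)) for r in spotter.mark_of(k,c)[:1]])"
```

```text
pos [ 0.3431 -0.3782  0.1773] t 5.8 yaw 89.9 shift [-10.55  41.23  -6.28] turn 96.4
[245.0019 327.7095]
power_on wrist [(array([ 0.3629, -0.3782,  0.0865]), 0.69)]
power_on side [(array([ 0.6462, -0.1223,  0.0368]), 0.71)]
power_off wrist [(array([ 0.3268, -0.3809,  0.0796]), 0.76)]
power_off side [(array([ 0.3369, -0.3808,  0.0846]), 0.67)]
```

View pics/s1.png

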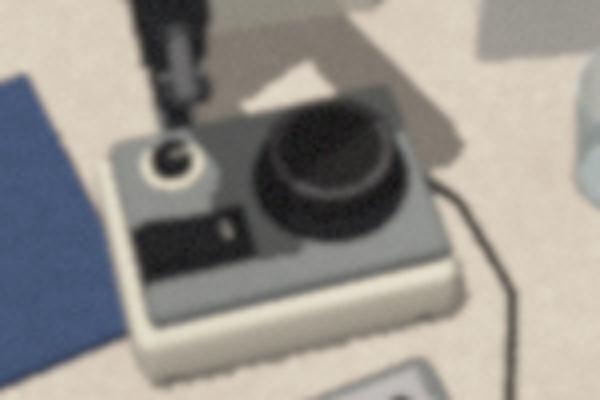

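```bash
python3 -c "
from h import *
im=optics.get_image('wrist')
for k in ['power_on','power_off']:
  print(k,[(np.round(r['point'],4),round(r['score'],2)) for r in spotter.mark_of(k,'wrist')[:1]])
p=proj(im,[.35,-.38,.083])[0];print(p);x,y=np.clip(p.astype(int),70,[489,349]);cv2.imwrite('pics/w1.png',cv2.resize(im['pixels'][y-70:y+70,x-70:x+70],None,fx=4,fy=4))"
```

```text
power_on [(array([ 0.3684, -0.3779,  0.0766]), 0.58)]
power_off [(array([ 0.3289, -0.3809,  0.0848]), 0.8)]
[272.8588 215.6368]
```

View pics/w1.png

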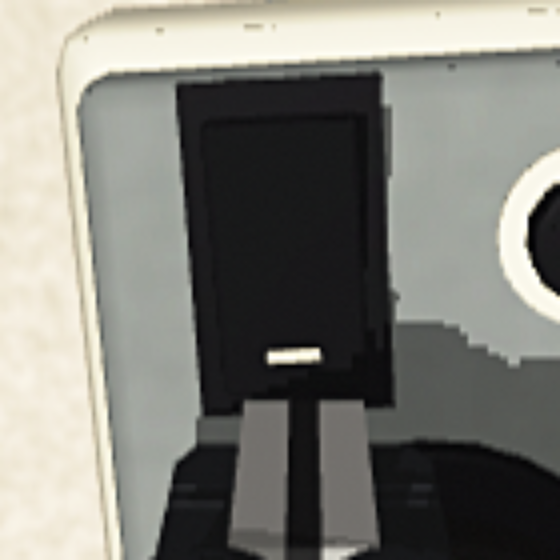

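move_arm(series="0 3 -3 10 0; -1 9 -6.3 20 0.5; -3 15 -6.3 30 1; -5 21 -6.3 40 1; -7 27 -6.3 50 1; -9 33 -6.3 60 1; -10.7 39 -6.3 70 1; -10.7 41.2 -6.3 80 1")

```text
time_s: 7.2
position: [0.4475, 0.0114, 0.2402]
tool_rot: [[-0.273, 0.962, 0.0], [0.962, 0.273, -0.0], [-0.0, 0.0, -1.0]]
ft_force: [0.6, -0.0, -0.3]
grip_width: 0.0853
gripper_force: 0.0
```

```bash
python3 -c "
from h import *
ims=[optics.get_image(c) for c in('top','side')]
for i in range(2): print([r['point'].round(4) if hasattr(r['point'],'round') else r['point'] for r in spotter.mark_of('bottle_1',('top','side')[i])])
for k in range(1):
  try:
    a=[capc(im,(.449,.034)) for im in ims];print(tri(ims,[q[0] for q in a]),a)
  except Exception as e: print(e)
go([.450,.0335,.063],-6.5)"
```

```text
[[0.5469, 0.2694, -0.002], [0.4488, 0.4095, -0.0018], [0.4512, 0.0305, -0.001], [0.3714, 0.2823, 0.0009]]
[[0.5461, 0.2721, -0.0007], [0.4472, 0.0325, 0.0025], [0.3738, 0.2867, 0.0013], [0.4502, 0.4063, -0.0012]]
(array([0.4423, 0.0396, 0.1124]), np.float64(2.168375964777624)) [(array([255.4259, 237.5   ]), np.int32(54), np.float64(4.621689860180389)), (array([249.1373, 198.2418]), np.int32(153), np.float64(7.286797259564589))]
pos [0.4471 0.0102 0.2402] t 7.4 yaw 16.3 shift [ 2.15  0.94 17.72] turn 22.8
```

move_arm(series="1.2 0.5 2 10 1; 2.05 0.9 4 20 1; 2.05 0.9 7 22.8 1; 2.05 0.9 11 22.8 1; 2.05 0.9 14 22.8 1; 2.05 0.9 16 22.8 1; 2.05 0.9 17.3 22.8 1; 2.05 0.9 17.7 22.8 1")

```text
time_s: 8.4
position: [0.45, 0.0312, 0.063]
tool_rot: [[0.117, 0.993, -0.001], [0.993, -0.117, 0.0], [-0.0, -0.001, -1.0]]
ft_force: [-0.0, -0.1, -0.1]
grip_width: 0.0854
gripper_force: 0.0
```

move_arm(series="0 0 0 0 0.6; 0 0 0 0 0.2; 0 0 0 0 -0.3; 0 0 0 0 -0.6; 0 0 0 0 -0.6; 0 0 0 0 -0.6; 0 0 -1 0 -0.6; 0 0 -2 0 -0.6", force=60)

```text
time_s: 9.4
position: [0.4501, 0.0319, 0.0842]
tool_rot: [[0.116, 0.993, 0.0], [0.993, -0.116, -0.0], [-0.0, 0.0, -1.0]]
ft_force: [0.2, 0.2, -3.1]
grip_width: 0.0621
gripper_force: 66.2
```

move_arm(series="-2 0.1 -4 0 -0.6; -7 0.5 -8 0 -0.6; -12.5 0.9 -10.5 0 -0.6; -18.5 1.3 -11.6 0 -0.6; -24.5 1.7 -11.6 0 -0.6; -30.5 2.1 -11.6 0 -0.6; -35.5 2.4 -11.6 0 -0.6; -38.7 2.6 -11.6 0 -0.6")

```text
time_s: 10.4
position: [0.4301, -0.3577, 0.1997]
tool_rot: [[0.118, 0.993, 0.0], [0.993, -0.118, -0.0], [-0.0, 0.0, -1.0]]
ft_force: [0.5, -0.0, -2.4]
grip_width: 0.0621
gripper_force: 67.4
```

```bash
python3 -c "
from h import *
im=optics.get_image('side')
print(observe()['ft_force'],observe()['grip_width'])
for r in spotter.mark_of('bottle_1','side'): print(np.round(r['point'],3),round(r['score'],2))
go([.431,-.356,.161],-6.5)"
```

```text
[-2.0795 -3.0466 -3.9097] 0.062376946093204835
[ 0.43  -0.354  0.136] 0.84
[ 0.655 -0.045  0.035] 0.27
pos [ 0.4301 -0.3584  0.1994] t 10.5 yaw -6.9 shift [0.25 0.06 3.84] turn -0.4
```

Bottle is over the pad, upright. Press down gradually.

move_arm(series="0.2 0 2 0 -0.6; 0.2 0 3.5 0 -0.6; 0.2 0 4 0 -0.6; 0.2 0 4.3 0 -0.6; 0.2 0 4.6 0 -0.6; 0.2 0 4.8 0 -0.6; 0.2 0 4.9 0 -0.6; 0.2 0 4.9 0 -0.6")

```text
time_s: 11.5
position: [0.431, -0.3535, 0.1522]
tool_rot: [[0.116, 0.993, 0.001], [0.993, -0.116, -0.001], [-0.001, 0.001, -1.0]]
ft_force: [-5.0, 3.8, 11.0]
grip_width: 0.0623
gripper_force: 69.1
```

move_arm(series="0 0 0.15 0 -0.6; 0 0 0.3 0 -0.6; 0 0 0.3 0 -0.6; 0 0 0.3 0 -0.6; 0 0 0.3 0 -0.6; 0 0 0.3 0 -0.6; 0 0 0.3 0 -0.6; 0 0 0.3 0 -0.6")

```text
time_s: 12.5
position: [0.431, -0.3537, 0.1518]
tool_rot: [[0.116, 0.993, 0.002], [0.993, -0.116, -0.004], [-0.004, 0.002, -1.0]]
ft_force: [-11.0, 9.6, 32.3]
grip_width: 0.062
gripper_force: 71.3
```

move_arm(series="0 0 0 0 -0.6; 0 0 0 0 -0.6; 0 0 0 0 -0.6; 0 0 0 0 -0.6; 0 0 0 0 -0.6; 0 0 0 0 -0.6; 0 0 0 0 -0.6; 0 0 0 0 -0.6")

```text
time_s: 13.5
position: [0.4309, -0.3537, 0.1518]
tool_rot: [[0.116, 0.993, 0.002], [0.993, -0.116, -0.004], [-0.004, 0.002, -1.0]]
ft_force: [-11.2, 8.2, 31.6]
grip_width: 0.0619
gripper_force: 71.3
```

```bash
python3 -c "
from h import *
im=optics.get_image('side')
p=proj(im,[.43,-.355,.15])[0].astype(int);x,y=p;cv2.imwrite('pics/s2.png',cv2.resize(im['pixels'][y-70:y+70,x-80:x+80],None,fx=4,fy=4,interpolation=cv2.INTER_CUBIC))
for r in spotter.mark_of('bottle_1','side')+spotter.mark_of('pad_top','side'): print(np.round(r['point'],3),round(r['score'],2))
go([.431,-.356,.22],-6.5)"
```

```text
[ 0.43  -0.349  0.09 ] 0.84
[ 0.428 -0.355  0.089] 0.69
[ 0.334 -0.383  0.082] 0.61
pos [ 0.4309 -0.3537  0.1518] t 13.65 yaw -6.7 shift [-0.25  0.05 -6.82] turn -0.2
```

View pics/s2.png

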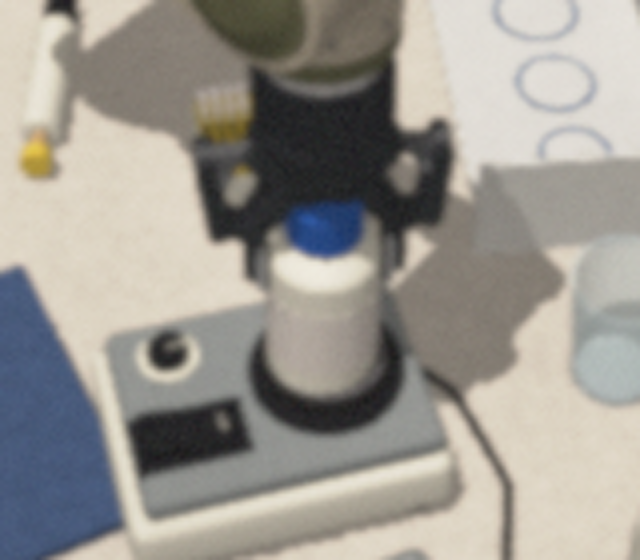

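move_arm(series="0 0 0 0 -0.6; 0 0 0 0 -0.6; 0 0 0 0 -0.6; 0 0 0 0 -0.6; 0 0 0 0 -0.6; 0 0 0 0 -0.6; 0 0 0 0 -0.6; 0 0 0 0 -0.6")

```text
time_s: 14.65
position: [0.4309, -0.3537, 0.1518]
tool_rot: [[0.116, 0.993, 0.002], [0.993, -0.116, -0.004], [-0.004, 0.002, -1.0]]
ft_force: [-11.0, 9.4, 32.4]
grip_width: 0.0622
gripper_force: 71.3
```

move_arm(series="0 0 0 0 -0.6; 0 0 0 0 -0.6; 0 0 0 0 -0.6; 0 0 0 0 -0.6; 0 0 0 0 -0.6; 0 0 0 0 -0.6; 0 0 0 0 -0.6; 0 0 0 0 -0.6")

```text
time_s: 15.65
position: [0.4309, -0.3537, 0.1518]
tool_rot: [[0.116, 0.993, 0.002], [0.993, -0.116, -0.004], [-0.004, 0.002, -1.0]]
ft_force: [-11.5, 8.4, 31.8]
grip_width: 0.0622
gripper_force: 71.3
```

move_arm(series="0 0 0 0 -0.6; 0 0 0 0 -0.6; 0 0 0 0 -0.6; 0 0 -2 0 -0.6; 0 0 -5 0 -0.6; 2 0.7 -9 0 -0.6; 7 2.6 -9.2 0 -0.6; 12.6 4.7 -9.2 0 -0.6")

```text
time_s: 16.65
position: [0.4931, -0.2331, 0.2399]
tool_rot: [[0.118, 0.993, 0.002], [0.993, -0.118, -0.001], [-0.001, 0.002, -1.0]]
ft_force: [1.1, -0.2, -3.7]
grip_width: 0.0624
gripper_force: 67.6
```

move_arm(series="5.6 2.1 0 0 -0.6; 11.2 4.2 0 0 -0.6; 16.8 6.3 0 0 -0.6; 22.4 8.4 0 0 -0.6; 28 10.5 0 0 -0.6; 33 12.3 0 0 -0.6; 37 13.8 0 0 -0.6; 37 13.8 0 0 -0.6")

```text
time_s: 17.65
position: [0.6731, 0.1206, 0.2382]
tool_rot: [[0.113, 0.994, -0.0], [0.994, -0.113, 0.001], [0.001, -0.0, -1.0]]
ft_force: [-0.2, -0.2, -3.1]
grip_width: 0.0621
gripper_force: 67.6
```

```bash
python3 -c "
from h import *
print(observe()['ft_force'],observe()['grip_width'])
for c in('top','side'):
  im=optics.get_image(c)
  for r in spotter.mark_of('bottle_1',c): print(c,np.round(r['point'],3),round(r['score'],2))
go([.6734,.1191,.104],-6.3)"
```

```text
[-0.1881 -0.2276 -3.0921] 0.06209629879940562
top [0.448 0.409 0.   ] 0.71
top [ 0.543  0.268 -0.001] 0.6
top [0.674 0.12  0.175] 0.51
side [0.373 0.287 0.002] 0.93
side [0.67  0.121 0.18 ] 0.71
side [ 0.544  0.269 -0.002] 0.62
side [0.452 0.407 0.001] 0.58
pos [0.6724 0.1166 0.2394] t 17.85 yaw -6.8 shift [ 0.26  0.07 13.54] turn -0.5
```

move_arm(series="0.2 0.1 4 0 -0.6; 0.2 0.1 8 0 -0.6; 0.2 0.1 11 0 -0.6; 0.2 0.1 12.5 0 -0.6; 0.2 0.1 13 0 -0.6; 0.2 0.1 13.3 0 -0.6; 0.2 0.1 13.4 0 -0.6; 0.2 0.1 13.4 0 -0.6")

```text
time_s: 18.85
position: [0.6739, 0.1194, 0.1059]
tool_rot: [[0.117, 0.993, 0.001], [0.993, -0.117, -0.0], [0.0, 0.001, -1.0]]
ft_force: [-0.3, -0.1, -3.0]
grip_width: 0.0625
gripper_force: 67.7
```

move_arm(series="0 0 0.15 0 -0.6; 0 0 0.25 0 -0.6; 0 0 0.25 0 -0.6; 0 0 0.25 0 0.5; 0 0 0.25 0 0.8; 0 0 0.25 0 1; 0 0 0.25 0 1; 0 0 0.25 0 1")

```text
time_s: 19.85
position: [0.6738, 0.1193, 0.1028]
tool_rot: [[0.117, 0.993, 0.0], [0.993, -0.117, -0.0], [-0.0, 0.0, -1.0]]
ft_force: [-0.8, 0.1, -1.0]
grip_width: 0.0853
gripper_force: 0.0
```

move_arm(series="0 0 -2 0 1; 0 0 -5 0 1; 0 0 -9 0 1; 0 0 -13 0 1; 0 0 -14 0 1; 2 -1 -14 0 1; 4 -2 -14 0 1; 4 -2 -14 0 1")

```text
time_s: 20.85
position: [0.6574, 0.164, 0.2418]
tool_rot: [[0.113, 0.994, -0.002], [0.994, -0.113, 0.0], [-0.0, -0.002, -1.0]]
ft_force: [0.5, 1.5, -0.6]
grip_width: 0.0856
gripper_force: 0.0
```

```bash
cat > look.py <<'E'
from h import *
ims=[]
for c in('top','side'):
  ims.append(optics.get_image(c))
  for r in spotter.mark_of('bottle_1',c): print(c,np.round(r['point'],3),round(r['score'],2))
import sys
a=[float(v) for v in sys.argv[1:]]
go(a[:3],-6.5)
for i in range(3,len(a),2):
    q=[capc(im,a[i:i+2]) for im in ims];X,e=tri(ims,[k[0] for k in q]);print('cap',X,round(e,2))
E
python3 look.py .545 .2685 .24 .545 .2685 .374 .285 .45 .407 .6734 .119
```

```text
top [0.673 0.12  0.042] 0.93
top [ 0.447  0.409 -0.001] 0.79
side [0.673 0.12  0.039] 0.97
side [0.371 0.283 0.002] 0.92
side [ 0.452  0.406 -0.   ] 0.51
pos [0.6586 0.1612 0.2424] t 21.05 yaw -6.7 shift [  9.33 -12.53   0.25] turn -0.2
cap [ 0.4961  0.4286 -0.0098] 20.95
cap [ 0.434   0.429  -0.0065] 14.16
cap [0.4512 0.4068 0.0629] 0.42
cap [0.6716 0.1167 0.1637] 0.46
```

move_arm(series="3 -4 0 0 1; 6 -8 0 0 1; 9.3 -12.4 0 0 1; 9.3 -12.4 0 0 1; 9.3 -12.4 0 0 1")

```text
time_s: 21.68
position: [0.5468, 0.2677, 0.2428]
tool_rot: [[0.117, 0.993, 0.0], [0.993, -0.117, -0.0], [-0.0, 0.0, -1.0]]
ft_force: [0.3, -0.1, -0.1]
grip_width: 0.085
gripper_force: 0.0
```

```bash
python3 look.py .545 .2685 .049 .545 .2685 | grep -v top
```

```text
side [ 0.542  0.269 -0.002] 0.65
side [0.376 0.282 0.001] 0.64
side [0.672 0.12  0.042] 0.61
side [ 0.452  0.405 -0.001] 0.48
pos [0.5471 0.2673 0.2425] t 21.875 yaw -6.8 shift [ 0.1  -0.21 19.35] turn -0.3
cap [0.5435 0.2545 0.1135] 0.68
```

move_arm(series="0.1 -0.25 4 0 1; 0.1 -0.25 8 0 1; 0.1 -0.25 12 0 1; 0.1 -0.25 15.5 0 1; 0.1 -0.25 18 0 1; 0.1 -0.25 19 0 1; 0.1 -0.25 19.3 0 1; 0.1 -0.25 19.3 0 1")

```text
time_s: 22.88
position: [0.5444, 0.2695, 0.0506]
tool_rot: [[0.117, 0.993, 0.001], [0.993, -0.117, 0.0], [0.001, 0.001, -1.0]]
ft_force: [0.0, 0.6, -1.0]
grip_width: 0.0854
gripper_force: 0.0
```

move_arm(series="0 0 0 0 0.5; 0 0 0 0 0.1; 0 0 0 0 -0.3; 0 0 0 0 -0.7; 0 0 0 0 -0.7; 0 0 0 0 -0.7; 0 0 -1 0 -0.7; 0 0 -2 0 -0.7", force=60)

```text
time_s: 23.88
position: [0.5437, 0.2695, 0.0704]
tool_rot: [[0.117, 0.993, -0.0], [0.993, -0.117, -0.0], [-0.0, -0.0, -1.0]]
ft_force: [-0.2, 0.1, -2.6]
grip_width: 0.0564
gripper_force: 64.2
```

move_arm(series="-2 0 -5 0 -0.7; -7 -0.4 -8 0 -0.7; -13 -0.8 -9.5 0 -0.7; -19 -1.2 -12 0 -0.7; -25 -1.5 -12 0 -0.7; -31 -1.9 -12 0 -0.7; -37 -2.3 -12 0 -0.7; -43 -2.6 -12 0 -0.7")

```text
time_s: 24.88
position: [0.4672, -0.1563, 0.1905]
tool_rot: [[0.117, 0.993, 0.001], [0.993, -0.117, -0.0], [-0.0, 0.001, -1.0]]
ft_force: [0.9, -1.0, -2.8]
grip_width: 0.0563
gripper_force: 65.1
```

move_arm(series="-6 -0.4 0 0 -0.7; -12 -0.7 0 0 -0.7; -17 -1 0 0 -0.7; -20.3 -1.3 0 0 -0.7; -20.3 -1.3 0 0 -0.7; -20.3 -1.3 0 0 -0.7")

```text
time_s: 25.62
position: [0.4313, -0.3539, 0.19]
tool_rot: [[0.116, 0.993, -0.0], [0.993, -0.116, 0.001], [0.0, -0.0, -1.0]]
ft_force: [0.8, 0.8, -1.7]
grip_width: 0.0561
gripper_force: 65.1
```

```bash
python3 look.py .431 -.3555 .1475 .374 .285 .45 .407 .6734 .119
```

```text
top [0.675 0.119 0.039] 0.75
top [ 0.449  0.406 -0.002] 0.56
side [ 0.433 -0.352  0.133] 0.83
side [0.674 0.119 0.042] 0.66
pos [ 0.4317 -0.3537  0.1901] t 25.825 yaw -6.6 shift [-0.18 -0.05  4.26] turn -0.1
cap [0.3517 0.3044 0.0045] 15.14
cap [ 0.4134  0.4617 -0.1087] 29.18
cap [0.673  0.122  0.1595] 0.35
```

move_arm(series="-0.1 0 2 0 -0.7; -0.1 0 3.7 0 -0.7; -0.1 0 4.3 0 -0.7; -0.1 0 4.7 0 -0.7; -0.1 0 5.1 0 -0.7; -0.1 0 5.4 0 -0.7; -0.1 0 5.55 0 -0.7; -0.1 0 5.55 0 -0.7")

```text
time_s: 26.82
position: [0.4315, -0.3557, 0.1387]
tool_rot: [[0.116, 0.993, 0.002], [0.993, -0.116, -0.004], [-0.004, 0.003, -1.0]]
ft_force: [-7.5, 8.7, 29.9]
grip_width: 0.0561
gripper_force: 68.7
```

move_arm(series="0 0 0 0 -0.7; 0 0 0 0 -0.7; 0 0 0 0 -0.7; 0 0 0 0 -0.7; 0 0 0 0 -0.7; 0 0 0 0 -0.7; 0 0 0 0 -0.7; 0 0 0 0 -0.7")

```text
time_s: 27.82
position: [0.4315, -0.3558, 0.1387]
tool_rot: [[0.116, 0.993, 0.002], [0.993, -0.116, -0.004], [-0.004, 0.003, -1.0]]
ft_force: [-7.1, 8.8, 29.1]
grip_width: 0.0563
gripper_force: 68.7
```

```bash
python3 -c "
from h import *
im=optics.get_image('side');t=optics.get_image('top')
v=t['pixels'][140:300,60:300];cv2.imwrite('pics/t3.png',cv2.resize(v,None,fx=3,fy=3))
for r in spotter.mark_of('bottle_1','side')+spotter.mark_of('pad_top','side'): print(np.round(r['point'],3),round(r['score'],2))
print([ (np.round(r['point'],3),round(r['score'],2)) for r in spotter.mark_of('bottle_1','top')])
go([.431,-.356,.22],-6.5)"
```

```text
[ 0.429 -0.353  0.087] 0.83
[0.672 0.12  0.042] 0.63
[ 0.428 -0.355  0.09 ] 0.81
[(array([0.676, 0.122, 0.039]), 0.97), (array([0.372, 0.282, 0.   ]), 0.63), (array([ 0.445,  0.408, -0.001]), 0.51)]
pos [ 0.4315 -0.3558  0.1387] t 28.075 yaw -6.7 shift [-0.06 -0.02 -8.13] turn -0.2
```

View pics/t3.png

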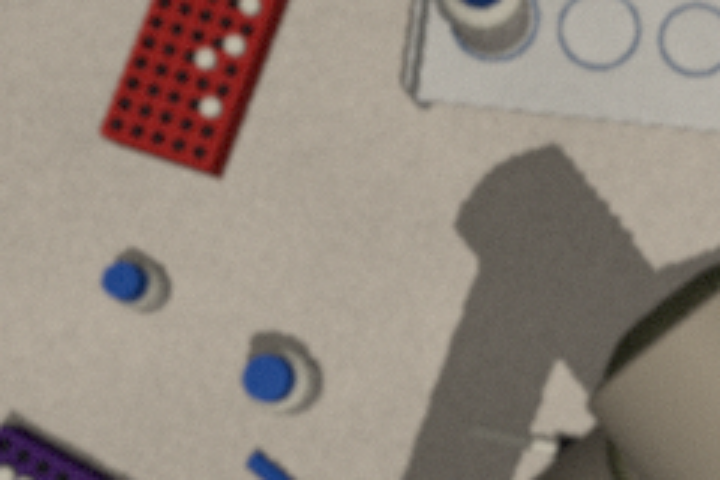

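move_arm(series="0 0 0 0 -0.7; 0 0 0 0 -0.7; 0 0 0 0 -0.7; 0 0 0 0 -0.7; 0 0 0 0 -0.7; 0 0 0 0 -0.7; 0 0 0 0 -0.7; 0 0 0 0 -0.7")

```text
time_s: 29.08
position: [0.4315, -0.3558, 0.1387]
tool_rot: [[0.116, 0.993, 0.002], [0.993, -0.116, -0.004], [-0.004, 0.003, -1.0]]
ft_force: [-7.9, 9.0, 29.7]
grip_width: 0.0562
gripper_force: 68.7
```

move_arm(series="0 0 0 0 -0.7; 0 0 0 0 -0.7; 0 0 0 0 -0.7; 0 0 0 0 -0.7; 0 0 0 0 -0.7; 0 0 0 0 -0.7; 0 0 0 0 -0.7; 0 0 0 0 -0.7")

```text
time_s: 30.08
position: [0.4315, -0.3558, 0.1387]
tool_rot: [[0.116, 0.993, 0.002], [0.993, -0.116, -0.004], [-0.004, 0.003, -1.0]]
ft_force: [-8.2, 9.7, 29.9]
grip_width: 0.0561
gripper_force: 68.7
```

move_arm(series="0 0 0 0 -0.7; 0 0 0 0 -0.7; 0 0 -2 0 -0.7; 0 0 -5 0 -0.7; 2 0.9 -9 0 -0.7; 7 3.1 -10.5 0 -0.7; 12 5.4 -10.5 0 -0.7; 17 7.6 -10.5 0 -0.7")

```text
time_s: 31.08
position: [0.5275, -0.1941, 0.24]
tool_rot: [[0.117, 0.993, 0.002], [0.993, -0.117, -0.001], [-0.001, 0.002, -1.0]]
ft_force: [0.3, 0.6, -1.1]
grip_width: 0.0566
gripper_force: 65.4
```

move_arm(series="5.5 2.4 0 0 -0.7; 11 4.9 0 0 -0.7; 16.5 7.4 0 0 -0.7; 21 9.4 0 0 -0.7; 24.3 10.9 0 0 -0.7; 24.3 10.9 0 0 -0.7; 24.3 10.9 0 0 -0.7")

```text
time_s: 31.95
position: [0.663, 0.0326, 0.2394]
tool_rot: [[0.117, 0.993, 0.0], [0.993, -0.117, -0.0], [-0.0, 0.0, -1.0]]
ft_force: [-0.3, 0.1, -1.9]
grip_width: 0.0563
gripper_force: 65.4
```

```bash
python3 look.py .6638 .0326 .0905
```

```text
top [ 0.448  0.407 -0.001] 0.61
top [0.665 0.03  0.187] 0.38
side [ 0.452  0.406 -0.002] 0.78
side [0.37  0.288 0.001] 0.64
side [0.663 0.031 0.188] 0.61
side [0.675 0.122 0.04 ] 0.56
pos [0.6629 0.0321 0.2396] t 32.15 yaw -6.8 shift [ 0.07  0.08 14.91] turn -0.3
```

move_arm(series="0.1 0.1 4 0 -0.7; 0.1 0.1 8 0 -0.7; 0.1 0.1 12 0 -0.7; 0.1 0.1 14 0 -0.7; 0.1 0.1 14.5 0 -0.7; 0.1 0.1 14.8 0 -0.7; 0.1 0.1 14.9 0 -0.7; 0.1 0.1 14.9 0 -0.7")

```text
time_s: 33.15
position: [0.6645, 0.0339, 0.0911]
tool_rot: [[0.117, 0.993, 0.001], [0.993, -0.117, -0.0], [-0.0, 0.001, -1.0]]
ft_force: [-0.2, 0.0, -2.8]
grip_width: 0.0563
gripper_force: 65.4
```

move_arm(series="0 0 0.1 0 -0.7; 0 0 0.2 0 -0.7; 0 0 0.2 0 -0.7; 0 0 0.2 0 0.5; 0 0 0.2 0 0.8; 0 0 0.2 0 1; 0 0 0.2 0 1; 0 0 0.2 0 1")

```text
time_s: 34.15
position: [0.6642, 0.0339, 0.0882]
tool_rot: [[0.117, 0.993, -0.0], [0.993, -0.117, -0.0], [-0.0, -0.0, -1.0]]
ft_force: [-0.0, 0.3, 0.2]
grip_width: 0.085
gripper_force: 0.0
```

move_arm(series="0 0 -2 0 1; 0 0 -5 0 1; 0 0 -9 0 1; 0 0 -14 0 1; 1.6 -2.4 -15 0 1; 5 -7.4 -15 0 1; 8.4 -12.4 -15 0 1; 11.8 -17.4 -15 0 1")

```text
time_s: 35.15
position: [0.5035, 0.1724, 0.2384]
tool_rot: [[0.117, 0.993, 0.0], [0.993, -0.117, 0.0], [0.0, 0.0, -1.0]]
ft_force: [1.0, 1.4, 0.8]
grip_width: 0.0853
gripper_force: 0.0
```

move_arm(series="3.4 -5 0 0 1; 6.8 -10 0 0 1; 9.8 -14.5 0 0 1; 9.8 -14.5 0 0 1; 9.8 -14.5 0 0 1")

```text
time_s: 35.78
position: [0.3729, 0.2855, 0.2385]
tool_rot: [[0.116, 0.993, 0.001], [0.993, -0.116, -0.0], [0.0, 0.001, -1.0]]
ft_force: [0.3, 0.5, -0.1]
grip_width: 0.085
gripper_force: 0.0
```

```bash
python3 look.py .373 .285 .035 .6638 .0326 .6734 .119
```

```text
top [0.674 0.122 0.042] 0.75
top [0.665 0.033 0.04 ] 0.64
top [ 0.371  0.282 -0.002] 0.63
side [0.672 0.122 0.041] 0.92
side [ 0.455  0.406 -0.002] 0.77
side [0.372 0.284 0.003] 0.76
side [0.666 0.036 0.039] 0.58
pos [0.3734 0.285  0.2382] t 35.975 yaw -6.8 shift [-0.   -0.04 20.32] turn -0.3
cap [0.6649 0.0328 0.1452] 0.32
cap [0.6998 0.1307 0.0682] 0.39
```

move_arm(series="0 0 4 0 1; 0 0 8 0 1; 0 0 12 0 1; 0 -0.1 16 0 1; 0 -0.1 18.5 0 1; 0 -0.1 19.7 0 1; 0 -0.1 20.2 0 1; 0 -0.1 20.2 0 1")

```text
time_s: 36.98
position: [0.372, 0.2857, 0.0368]
tool_rot: [[0.117, 0.993, 0.001], [0.993, -0.117, 0.0], [0.0, 0.001, -1.0]]
ft_force: [0.4, -0.6, -0.4]
grip_width: 0.0857
gripper_force: 0.0
```

move_arm(series="0 0 0 0 0.5; 0 0 0 0 0; 0 0 0 0 -0.4; 0 0 0 0 -0.8; 0 0 0 0 -0.8; 0 0 0 0 -0.8; 0 0 -1 0 -0.8; 0 0 -2 0 -0.8", force=60)

```text
time_s: 37.98
position: [0.3716, 0.2858, 0.0571]
tool_rot: [[0.116, 0.993, 0.0], [0.993, -0.116, 0.0], [0.0, 0.0, -1.0]]
ft_force: [0.2, -0.4, -1.6]
grip_width: 0.0506
gripper_force: 62.5
```

move_arm(series="-2 0.4 -5 0 -0.8; -7 1.5 -8 0 -0.8; -13 2.8 -9.5 0 -0.8; -19 4.1 -12.3 0 -0.8; -25 5.3 -12.3 0 -0.8; -31 6.6 -12.3 0 -0.8; -37 7.9 -12.3 0 -0.8; -43 9.2 -12.3 0 -0.8")

```text
time_s: 38.98
position: [0.4125, -0.1536, 0.1801]
tool_rot: [[0.117, 0.993, 0.001], [0.993, -0.117, -0.0], [-0.0, 0.001, -1.0]]
ft_force: [0.9, 0.8, -1.3]
grip_width: 0.0505
gripper_force: 63.2
```

move_arm(series="-6 1.3 0 0 -0.8; -12 2.5 0 0 -0.8; -17 3.6 0 0 -0.8; -19.9 4.2 0 0 -0.8; -19.9 4.2 0 0 -0.8; -19.9 4.2 0 0 -0.8")

```text
time_s: 39.72
position: [0.4311, -0.3532, 0.1795]
tool_rot: [[0.116, 0.993, -0.0], [0.993, -0.116, 0.001], [0.001, -0.0, -1.0]]
ft_force: [0.1, 0.0, -1.7]
grip_width: 0.0506
gripper_force: 63.2
```

```bash
python3 look.py .431 -.3555 .1345; python3 -c "
from rig import observe;print(observe()['ft_force'])"
```

```text
top [0.666 0.031 0.039] 0.85
top [0.448 0.408 0.   ] 0.63
top [0.674 0.121 0.039] 0.58
side [0.662 0.035 0.038] 0.85
side [0.676 0.12  0.039] 0.72
side [ 0.43  -0.353  0.145] 0.65
pos [ 0.4314 -0.3532  0.1797] t 39.925 yaw -6.6 shift [-0.23 -0.01  4.52] turn -0.1
[-0.4474244  -0.31340267 -2.51958577]
```

move_arm(series="-0.1 0 2 0 -0.8; -0.1 0 4 0 -0.8; -0.1 0 4.6 0 -0.8; -0.1 0 5 0 -0.8; -0.1 0 5.4 0 -0.8; -0.1 0 5.7 0 -0.8; -0.1 0 5.8 0 -0.8; -0.1 0 5.8 0 -0.8")

```text
time_s: 40.92
position: [0.4314, -0.355, 0.1252]
tool_rot: [[0.116, 0.993, 0.002], [0.993, -0.116, -0.003], [-0.003, 0.002, -1.0]]
ft_force: [-7.5, 8.0, 25.8]
grip_width: 0.0501
gripper_force: 66.2
```

move_arm(series="0 0 0 0 -0.8; 0 0 0 0 -0.8; 0 0 0 0 -0.8; 0 0 0 0 -0.8; 0 0 0 0 -0.8; 0 0 0 0 -0.8; 0 0 0 0 -0.8; 0 0 0 0 -0.8")

```text
time_s: 41.92
position: [0.4314, -0.3551, 0.1252]
tool_rot: [[0.116, 0.993, 0.002], [0.993, -0.116, -0.003], [-0.003, 0.002, -1.0]]
ft_force: [-6.8, 7.7, 25.0]
grip_width: 0.0505
gripper_force: 66.2
```

```bash
python3 -c "
from h import *
im=optics.get_image('side')
for r in spotter.mark_of('bottle_1','side')+spotter.mark_of('pad_top','side'): print(np.round(r['point'],3),round(r['score'],2))
go([.6548,-.0479,.24],-6.5)"
```

```text
[0.672 0.126 0.043] 0.81
[0.664 0.032 0.039] 0.7
[ 0.43  -0.358  0.09 ] 0.64
pos [ 0.4314 -0.355   0.1252] t 42.075 yaw -6.7 shift [ 33.06  18.66 -11.54] turn -0.2
```

move_arm(series="0 0 0 0 -0.8; 0 0 0 0 -0.8; 0 0 0 0 -0.8; 0 0 0 0 -0.8; 0 0 0 0 -0.8; 0 0 0 0 -0.8; 0 0 0 0 -0.8; 0 0 0 0 -0.8")

```text
time_s: 43.08
position: [0.4314, -0.355, 0.1252]
tool_rot: [[0.116, 0.993, 0.002], [0.993, -0.116, -0.003], [-0.003, 0.002, -1.0]]
ft_force: [-6.9, 8.1, 25.8]
grip_width: 0.0503
gripper_force: 66.2
```

move_arm(series="0 0 0 0 -0.8; 0 0 0 0 -0.8; 0 0 0 0 -0.8; 0 0 0 0 -0.8; 0 0 0 0 -0.8; 0 0 0 0 -0.8; 0 0 0 0 -0.8; 0 0 0 0 -0.8")

```text
time_s: 44.08
position: [0.4314, -0.355, 0.1251]
tool_rot: [[0.116, 0.993, 0.002], [0.993, -0.116, -0.003], [-0.003, 0.002, -1.0]]
ft_force: [-6.3, 7.5, 26.7]
grip_width: 0.0503
gripper_force: 66.2
```

move_arm(series="0 0 0 0 -0.8; 0 0 0 0 -0.8; 0 0 -2 0 -0.8; 0 0 -5 0 -0.8; 2 1.1 -9 0 -0.8; 6 3.4 -10.8 0 -0.8; 11 6.2 -10.8 0 -0.8; 16 9 -10.8 0 -0.8")

```text
time_s: 45.08
position: [0.5402, -0.2053, 0.2303]
tool_rot: [[0.117, 0.993, 0.002], [0.993, -0.117, -0.001], [-0.001, 0.002, -1.0]]
ft_force: [-0.5, -0.6, -0.8]
grip_width: 0.05
gripper_force: 63.5
```

move_arm(series="5 2.8 0 0 -0.8; 10 5.6 0 0 -0.8; 14.5 8.2 0 0 -0.8; 17.1 9.7 0 0 -0.8; 17.1 9.7 0 0 -0.8; 17.1 9.7 0 0 -0.8")

```text
time_s: 45.82
position: [0.6552, -0.0486, 0.2296]
tool_rot: [[0.117, 0.993, 0.0], [0.993, -0.117, -0.0], [-0.0, 0.0, -1.0]]
ft_force: [-0.6, -0.2, -0.9]
grip_width: 0.0498
gripper_force: 63.5
```

```bash
python3 look.py .6548 -.0479 .0765
```

```text
top [0.673 0.119 0.041] 0.95
top [ 0.653 -0.05   0.194] 0.59
top [0.668 0.028 0.042] 0.58
top [0.448 0.409 0.   ] 0.56
side [0.666 0.034 0.037] 0.71
side [ 0.656 -0.049  0.194] 0.69
side [0.672 0.119 0.042] 0.66
pos [ 0.6552 -0.049   0.2296] t 46.025 yaw -6.8 shift [ 0.11 -0.05 15.31] turn -0.3
```

move_arm(series="0.2 0 4 0 -0.8; 0.2 0 8 0 -0.8; 0.2 0 12 0 -0.8; 0.2 0 14.2 0 -0.8; 0.2 0 14.8 0 -0.8; 0.2 0 15.1 0 -0.8; 0.2 0 15.3 0 -0.8; 0.2 0 15.4 0 -0.8")

```text
time_s: 47.02
position: [0.6562, -0.0464, 0.0773]
tool_rot: [[0.117, 0.993, 0.002], [0.993, -0.117, -0.001], [-0.001, 0.002, -1.0]]
ft_force: [-3.6, -0.4, 10.7]
grip_width: 0.0502
gripper_force: 64.4
```

move_arm(series="0 0 0.1 0 -0.8; 0 0 0.1 0 -0.8; 0 0 0.1 0 -0.8; 0 0 0.1 0 0.4; 0 0 0.1 0 0.8; 0 0 0.1 0 1; 0 0 0.1 0 1; 0 0 0.1 0 1")

```text
time_s: 48.02
position: [0.6557, -0.0461, 0.0743]
tool_rot: [[0.117, 0.993, -0.0], [0.993, -0.117, 0.0], [0.0, -0.0, -1.0]]
ft_force: [0.1, 0.7, 0.0]
grip_width: 0.0852
gripper_force: 0.0
```

move_arm(series="0 0 -2 0 1; 0 0 -5 0 1; 0 0 -9 0 1; 0 0 -14 0 1; 2.5 -1.5 -15.5 0 1; 7.5 -4.5 -15.5 0 1; 12.5 -7.5 -15.5 0 1; 17.5 -10.5 -15.5 0 1")

```text
time_s: 49.02
position: [0.5699, 0.1422, 0.2286]
tool_rot: [[0.116, 0.993, -0.002], [0.993, -0.116, 0.0], [-0.0, -0.002, -1.0]]
ft_force: [-0.0, 0.6, -0.8]
grip_width: 0.0853
gripper_force: 0.0
```

move_arm(series="5 -3 0 0 1; 10 -6 0 0 1; 15 -9 0 0 1; 20 -12 0 0 1; 25.3 -15.2 0 0 1; 25.3 -15.2 0 0 1; 25.3 -15.2 0 0 1")

```text
time_s: 49.9
position: [0.4496, 0.4089, 0.2286]
tool_rot: [[0.116, 0.993, -0.001], [0.993, -0.116, -0.001], [-0.001, -0.001, -1.0]]
ft_force: [0.5, -0.6, 0.2]
grip_width: 0.0855
gripper_force: 0.0
```

```bash
python3 look.py .451 .407 .012 .6548 -.0479 .6638 .0326 .6734 .119
```

```text
top [0.665 0.032 0.038] 0.85
top [0.674 0.122 0.039] 0.78
top [ 0.65  -0.049  0.041] 0.6
top [ 0.445  0.408 -0.004] 0.51
side [0.672 0.124 0.043] 0.81
side [ 0.654 -0.045  0.043] 0.66
side [ 0.45   0.403 -0.   ] 0.57
pos [0.4508 0.408  0.2293] t 50.1 yaw -6.8 shift [-0.09  0.03 21.73] turn -0.3
cap [ 0.6561 -0.0466  0.1305] 0.35
cap [0.6879 0.0344 0.0608] 0.84
cap [0.6999 0.1312 0.0677] 0.39
```

move_arm(series="-0.1 0 4.5 0 1; -0.1 0 9 0 1; -0.1 -0.1 13 0 1; -0.1 -0.1 17 0 1; -0.1 -0.1 19.5 0 1; -0.1 -0.1 21 0 1; -0.1 -0.1 21.6 0 1; -0.1 -0.1 21.6 0 1")

```text
time_s: 51.1
position: [0.4496, 0.4081, 0.0138]
tool_rot: [[0.117, 0.993, 0.001], [0.993, -0.117, 0.0], [0.0, 0.001, -1.0]]
ft_force: [0.2, 0.3, 0.7]
grip_width: 0.0854
gripper_force: 0.0
```

move_arm(series="0 0 0 0 0.5; 0 0 0 0 0; 0 0 0 0 -0.4; 0 0 0 0 -0.9; 0 0 0 0 -0.9; 0 0 0 0 -0.9; 0 0 -1 0 -0.9; 0 0 -2 0 -0.9", force=60)

```text
time_s: 52.1
position: [0.4492, 0.408, 0.0339]
tool_rot: [[0.117, 0.993, -0.0], [0.993, -0.117, -0.0], [-0.0, -0.0, -1.0]]
ft_force: [0.1, -0.4, -0.9]
grip_width: 0.0382
gripper_force: 60.3
```

move_arm(series="-2 0.2 -5 0 -0.9; -7 0.7 -8 0 -0.9; -13 1.2 -9.5 0 -0.9; -19 1.8 -12.6 0 -0.9; -25 2.3 -12.6 0 -0.9; -31 2.9 -12.6 0 -0.9; -37 3.5 -12.6 0 -0.9; -43 4 -12.6 0 -0.9")

```text
time_s: 53.1
position: [0.4386, -0.0256, 0.1601]
tool_rot: [[0.117, 0.993, 0.001], [0.993, -0.117, -0.0], [-0.0, 0.001, -1.0]]
ft_force: [0.3, 0.7, -1.4]
grip_width: 0.0382
gripper_force: 60.6
```

move_arm(series="-6 0.6 0 0 -0.9; -12 1.1 0 0 -0.9; -18 1.7 0 0 -0.9; -24 2.3 0 0 -0.9; -29 2.8 0 0 -0.9; -33 3.1 0 0 -0.9; -33 3.1 0 0 -0.9; -33 3.1 0 0 -0.9")

```text
time_s: 54.1
position: [0.431, -0.3543, 0.1595]
tool_rot: [[0.116, 0.993, -0.0], [0.993, -0.116, 0.001], [0.001, -0.0, -1.0]]
ft_force: [-0.5, 0.7, -1.5]
grip_width: 0.0379
gripper_force: 60.6
```

```bash
python3 look.py .431 -.3555 .1115; python3 -c "
from rig import observe;print(observe()['ft_force'])"
```

```text
top [0.668 0.032 0.04 ] 0.77
top [ 0.654 -0.05   0.041] 0.77
top [0.671 0.12  0.041] 0.57
top [ 0.646 -0.123  0.04 ] 0.31
side [ 0.432 -0.355  0.144] 0.66
side [0.663 0.034 0.038] 0.64
side [ 0.644 -0.121  0.039] 0.64
side [ 0.653 -0.05   0.04 ] 0.58
side [0.672 0.12  0.041] 0.56
pos [ 0.4314 -0.3541  0.1597] t 54.3 yaw -6.6 shift [-0.14 -0.02  4.82] turn -0.1
[ 0.20033331  0.24379149 -1.73209201]
```

move_arm(series="-0.1 0 2 0 -0.9; -0.1 0 4.2 0 -0.9; -0.1 0 4.9 0 -0.9; -0.1 0 5.3 0 -0.9; -0.1 0 5.7 0 -0.9; -0.1 0 6 0 -0.9; -0.1 0 6.1 0 -0.9; -0.1 0 6.1 0 -0.9")

```text
time_s: 55.3
position: [0.4314, -0.3559, 0.1021]
tool_rot: [[0.116, 0.993, 0.002], [0.993, -0.116, -0.003], [-0.002, 0.002, -1.0]]
ft_force: [-6.7, 8.3, 23.7]
grip_width: 0.038
gripper_force: 63.5
```

move_arm(series="0 0 0 0 -0.9; 0 0 0 0 -0.9; 0 0 0 0 -0.9; 0 0 0 0 -0.9; 0 0 0 0 -0.9; 0 0 0 0 -0.9; 0 0 0 0 -0.9; 0 0 0 0 -0.9")

```text
time_s: 56.3
position: [0.4314, -0.3559, 0.1021]
tool_rot: [[0.116, 0.993, 0.002], [0.993, -0.116, -0.003], [-0.002, 0.002, -1.0]]
ft_force: [-6.5, 8.5, 23.9]
grip_width: 0.0386
gripper_force: 63.5
```

move_arm(series="0 0 0 0 -0.9; 0 0 0 0 -0.9; 0 0 0 0 -0.9; 0 0 0 0 -0.9; 0 0 0 0 -0.9; 0 0 0 0 -0.9; 0 0 0 0 -0.9; 0 0 0 0 -0.9")

```text
time_s: 57.3
position: [0.4314, -0.3559, 0.102]
tool_rot: [[0.116, 0.993, 0.002], [0.993, -0.116, -0.003], [-0.002, 0.002, -1.0]]
ft_force: [-8.1, 9.3, 25.0]
grip_width: 0.0382
gripper_force: 63.5
```

move_arm(series="0 0 0 0 -0.9; 0 0 0 0 -0.9; 0 0 0 0 -0.9; 0 0 0 0 -0.9; 0 0 0 0 -0.9; 0 0 0 0 -0.9; 0 0 0 0 -0.9; 0 0 0 0 -0.9")

```text
time_s: 58.3
position: [0.4314, -0.3559, 0.102]
tool_rot: [[0.116, 0.993, 0.002], [0.993, -0.116, -0.003], [-0.002, 0.002, -1.0]]
ft_force: [-6.4, 8.0, 25.5]
grip_width: 0.0379
gripper_force: 63.5
```

```bash
python3 -c "
from h import *
im=optics.get_image('side')
for r in spotter.mark_of('bottle_1','side')+spotter.mark_of('pad_top','side'): print(np.round(r['point'],3),round(r['score'],2))
go([.639,-.191,.24],-6.5)"
```

```text
[0.666 0.034 0.036] 0.75
[ 0.658 -0.049  0.039] 0.75
[0.672 0.122 0.042] 0.63
[ 0.645 -0.119  0.037] 0.33
[ 0.43  -0.353  0.091] 0.73
pos [ 0.4314 -0.3559  0.1021] t 58.45 yaw -6.6 shift [ 18.75  18.74 -13.8 ] turn -0.1
```

move_arm(series="0 0 0 0 -0.9; 0 0 0 0 -0.9; 0 0 -2 0 -0.9; 0 0 -5 0 -0.9; 1 1 -9 0 -0.9; 4 4 -10 0 -0.9; 8 8 -10 0 -0.9; 12 12 -10 0 -0.9")

```text
time_s: 59.45
position: [0.5656, -0.2498, 0.1994]
tool_rot: [[0.117, 0.993, 0.002], [0.993, -0.117, -0.001], [-0.001, 0.002, -1.0]]
ft_force: [1.1, -0.8, -1.0]
grip_width: 0.0383
gripper_force: 60.7
```

move_arm(series="4 4 0 0 -0.9; 6.7 6.7 0 0 -0.9; 6.7 6.7 0 0 -0.9; 6.7 6.7 0 0 -0.9")

```text
time_s: 59.95
position: [0.6384, -0.1923, 0.1987]
tool_rot: [[0.117, 0.993, 0.0], [0.993, -0.117, -0.0], [-0.0, 0.0, -1.0]]
ft_force: [-0.5, -0.9, -1.0]
grip_width: 0.0381
gripper_force: 60.8
```

```bash
python3 look.py .639 -.191 .0535
```

```text
top [0.673 0.12  0.042] 0.95
top [0.668 0.032 0.039] 0.83
top [ 0.651 -0.05   0.039] 0.7
side [ 0.639 -0.196  0.185] 0.93
side [ 0.656 -0.048  0.041] 0.78
side [0.67  0.122 0.04 ] 0.76
side [0.665 0.035 0.037] 0.65
side [ 0.45  -0.129 -0.002] 0.58
pos [ 0.6381 -0.1929  0.1987] t 60.15 yaw -6.8 shift [ 0.21  0.06 14.52] turn -0.3
```

move_arm(series="0.25 0.1 4 0 -0.9; 0.25 0.1 8 0 -0.9; 0.25 0.1 11.5 0 -0.9; 0.25 0.1 13.4 0 -0.9; 0.25 0.1 14 0 -0.9; 0.25 0.1 14.3 0 -0.9; 0.25 0.1 14.5 0 -0.9; 0.25 0.1 14.6 0 -0.9")

```text
time_s: 61.15
position: [0.6402, -0.1901, 0.0542]
tool_rot: [[0.117, 0.993, 0.002], [0.993, -0.117, -0.001], [-0.001, 0.002, -1.0]]
ft_force: [-4.5, 0.6, 10.9]
grip_width: 0.0385
gripper_force: 61.8
```

move_arm(series="0 0 0 0 -0.9; 0 0 0.1 0 -0.9; 0 0 0.1 0 -0.9; 0 0 0.1 0 0.3; 0 0 0.1 0 0.8; 0 0 0.1 0 1; 0 0 0.1 0 1; 0 0 0.1 0 1")

```text
time_s: 62.15
position: [0.6399, -0.1898, 0.0513]
tool_rot: [[0.117, 0.993, -0.0], [0.993, -0.117, 0.0], [0.0, -0.0, -1.0]]
ft_force: [-0.3, -0.1, -0.3]
grip_width: 0.0854
gripper_force: 0.0
```

move_arm(series="0 0 -2 0 1; 0 0 -5 0 1; 0 0 -9 0 1; 0 0 -14 0 1; -1.5 -2 -15 -10 0.5; -4 -6 -15 -20 0; -6.5 -10 -15 -30 -1; -9 -14 -15 -40 -1")

```text
time_s: 63.15
position: [0.4889, -0.2632, 0.2014]
tool_rot: [[-0.554, 0.832, 0.0], [0.832, 0.554, -0.0], [-0.0, -0.0, -1.0]]
ft_force: [0.8, -1.1, 1.1]
grip_width: 0.0125
gripper_force: 0.0
```

```bash
python3 look.py .332 -.3815 .12 .639 -.191 .6548 -.0479; python3 -c "
from h import *
go([.332,-.3815,.12],90)
optics.get_image('side');optics.get_image('top')
for c in('side','top'):print([(np.round(r['point'],3),round(r['score'],2)) for r in spotter.mark_of('power_off',c)])"
```

```text
top [0.673 0.12  0.04 ] 0.96
top [0.664 0.031 0.038] 0.71
top [ 0.652 -0.047  0.041] 0.64
top [ 0.639 -0.191  0.04 ] 0.56
top [ 0.365 -0.376  0.074] 0.53
side [0.67  0.121 0.041] 0.95
side [ 0.656 -0.048  0.042] 0.92
side [0.667 0.034 0.039] 0.64
side [ 0.638 -0.19   0.039] 0.52
side [ 0.431 -0.357  0.1  ] 0.28
pos [ 0.4902 -0.2631  0.2017] t 63.35 yaw 33.2 shift [ -1.26 -19.72   8.16] turn 39.7
cap [ 0.6401 -0.191   0.1032] 0.43
cap [ 0.6561 -0.0466  0.1306] 0.31
pos [ 0.4902 -0.2631  0.2017] t 63.35 yaw 33.2 shift [ -1.26 -19.72   8.16] turn -56.8
[(array([ 0.336, -0.382,  0.082]), 0.81)]
[(array([ 0.636, -0.192,  0.038]), 0.73), (array([ 0.333, -0.377,  0.082]), 0.64), (array([ 0.654, -0.048,  0.04 ]), 0.29)]
```

move_arm(series="-0.3 -4 0 -10 -1; -0.6 -9 0 -20 -1; -0.9 -14 0 -30 -1; -1.2 -18 1 -40 -1; -1.3 -19.6 4 -50 -1; -1.3 -19.6 7 -56.8 -1; -1.3 -19.6 8.1 -56.8 -1; -1.3 -19.6 8.1 -56.8 -1")

```text
time_s: 64.55
position: [0.3342, -0.3811, 0.1203]
tool_rot: [[-1.0, -0.0, -0.0], [-0.0, 1.0, 0.001], [0.0, 0.001, -1.0]]
ft_force: [-0.3, -0.5, -0.0]
grip_width: -0.0001
gripper_force: 0.0
```

```bash
python3 -c "
from h import *
go([.333,-.3805,.076],90)
optics.get_image('wrist')
for k in('power_off','power_on'):print([(np.round(r['point'],3),round(r['score'],2)) for r in spotter.mark_of(k,'wrist')])"
```

```text
pos [ 0.3342 -0.3811  0.1203] t 64.55 yaw 90.0 shift [0.12 0.06 4.43] turn 0.0
[(array([ 0.33 , -0.38 ,  0.086]), 0.78)]
[]
```

move_arm(series="0.2 0 2 0 -1; 0.2 0 3.3 0 -1; 0.2 0 3.8 0 -1; 0.2 0 4.2 0 -1; 0.2 0 4.5 0 -1; 0.2 0 4.7 0 -1; 0.2 0 4.8 0 -1; 0.2 0 4.8 0 -1")

```text
time_s: 65.7
position: [0.3316, -0.3818, 0.0773]
tool_rot: [[-1.0, -0.003, 0.001], [-0.003, 1.0, -0.005], [-0.001, -0.005, -1.0]]
ft_force: [-13.0, 13.1, 51.4]
grip_width: 0.0
gripper_force: 26.8
```

move_arm(series="0 0 0 0 -1; 0 0 -1 0 -1; 0 0 -5 0 -1; 0 0 -9 0 -1; 0 0 -12 0 -1; 3 0 -12 0 -1; 3 0 -12 0 -1")

```text
time_s: 66.58
position: [0.3009, -0.3814, 0.1929]
tool_rot: [[-1.0, -0.0, 0.0], [-0.0, 1.0, -0.001], [-0.0, -0.001, -1.0]]
ft_force: [-0.8, 0.4, -0.4]
grip_width: 0.0
gripper_force: 0.0
```

```bash
python3 look.py .34 -.38 .2 .639 -.191 .6548 -.0479 .6638 .0326 .6734 .119; python3 -c "
from h import *
print(observe()['ft_force'])
w=optics.get_image('wrist')
for c in('wrist','side'):
  for k in('power_off','power_on'):print(c,k,[(np.round(r['point'],3),round(r['score'],2)) for r in spotter.mark_of(k,c)][:2])
cv2.imwrite('pics/w9.png',w['pixels']);cv2.imwrite('pics/t9.png',optics.get_image('top')['pixels'])"
```

```text
top [ 0.655 -0.049  0.039] 0.96
top [0.673 0.119 0.038] 0.82
top [0.664 0.032 0.04 ] 0.61
top [ 0.633 -0.189  0.04 ] 0.59
side [0.664 0.03  0.037] 0.92
side [ 0.655 -0.05   0.042] 0.92
side [0.674 0.12  0.04 ] 0.75
side [ 0.642 -0.194  0.041] 0.54
pos [ 0.3022 -0.3814  0.1922] t 66.775 yaw 90.1 shift [-3.79  0.13 -0.78] turn 96.6
cap [ 0.64   -0.1906  0.1043] 0.34
cap [ 0.6562 -0.0466  0.1304] 0.31
cap [0.688  0.0345 0.0607] 0.79
cap [0.6999 0.1307 0.068 ] 0.4
[ 0.2819 -0.1903  0.7266]
wrist power_off [(array([ 0.326, -0.38 ,  0.081]), 0.69)]
wrist power_on []
side power_off []
side power_on [(array([ 0.366, -0.378,  0.086]), 0.55)]
```

View pics/w9.png

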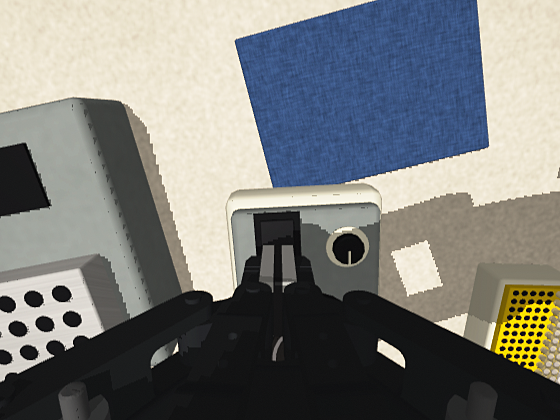

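View pics/t9.png

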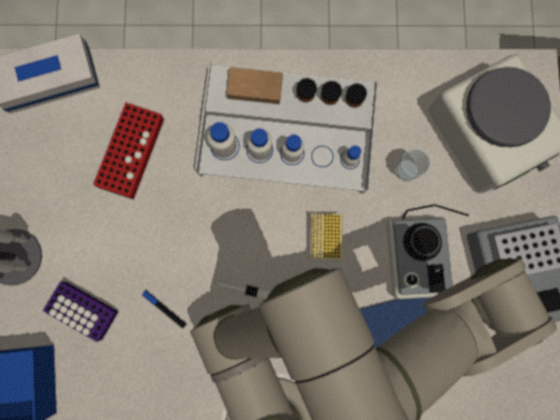

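The pictures show four bottles standing in their own rings, ring 4 empty, and the tip box and rack where they started. The pad-side half of the rocker is raised again, so it is off.

```bash
python3 -c "
from rig import order
print(order.close_job())"
```

```text
the job is handed in; nothing more can be done
None
```

The job is handed in at about 67 s, with no verdict returned: bottles 1, 2, 3 and 5 (bottle 4 was absent) were each pressed on the pad for at least 3 s with the mixer on and stand upright in their own rings, the rocker is off, and the tip box and tube rack were not moved.

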